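# Serve one chocolate from the dispenser in its twist-lock dish

### The arm

A 6-joint arm with a two-finger parallel gripper is mounted at the origin on a cart in front of the work surface, level with it; the furniture and walls round the work are solid. World frame = base frame: x ahead of the robot, y to its left, z up, the work surface at z = 0. Lengths are in m, angles in rad, forces in N, time in s.
With the tool pointing down it reaches from about 0.3 to 1 m from the base axis. Payload 5.1 kg.
Tool frame: the origin (TCP) lies on the centre line of the jaws, within the pads' length; the fingertips stand 11 mm ahead of it and the grasp point (between the pads) lies 8 mm behind it; z points along the fingers, y is the line along which they close (so a half turn about z gives the same grasp; the last joint's range is limited). The gripper opens to 95 mm and grips with 3 to 60 N. Pads are 20 mm wide; open, the fingers measure 119 mm over their backs; the gripper's body (75 mm by 180 mm) begins 59 mm behind the grasp point.
Start: joints at [1.076, 0.124, 1.65, -0, 1.367, -0.083], TCP at [0.26, 0.596, 0.226] pointing down, gripper open.
Joint ranges: [-2.61, 2.61], [-1.02, 2.33], [0.03, 2.71], [-1.35, 4.49], [0.32, 2.68], [-2.91, 2.91]. Speed limits (rad/s): [2.57, 2.57, 3.14, 3.14, 3.14, 3.14].

### API

Orientations are given as a unit quaternion [x, y, z, w].
In Python, from workcell import r, imaging gives the robot as it stands.
- The arm moves only by the tool apply_moves, never from a script. Its argument "commands" is a list of rows, each a list of 7 numbers: the shift along the tool's x, y, z in cm, then the turn, a rotation vector about the tool's x, y, z in degrees, then the closure, from 0 (fully open) to 1 (shut). In form: [[x, y, z, ax, ay, az, fingers], ...]. A call has exactly 8 rows; each row shifts and turns the commanded pose from where the row before left it, along the tool's axes as they then stand; what a row does not reach is not made up. A row lasts 1/10 s, in which the tool goes at most 50 mm and 8.59 degrees, less where a joint would pass 70% of its speed; a pose out of reach is approached as far as the arm can. A call with a gripper value outside its range is refused whole. The fingers move at their own pace and stop on an object; the grip force is fixed at half the most. Time passes only in rows, so rows that do not move let the fingers close, or fill a call up. It gives the time, the measured TCP pose, the force, the opening and the grip force at its end, in the units of the state.
- r.state(): the state, without advancing time (a new reading comes with each control period).
- imaging.grab_frame(name): name is "side" or "top" or "wrist"; returns a dict with "pixels" (480x640x3 uint8, red, green, blue), "camera_matrix" (3x3 intrinsics, pixels), "world_to_cam" (4x4, takes a point from world to camera coordinates). Camera axes: x right, y down, z forward; pixel columns grow to the right and rows downward; lengths in m; the calibration is good to about 2 mm. A picture is of the moment at which its call begins. There is no depth.
- r.sign_off(): hands the job in; it is judged then, once.
The state is a dict: "time": time; "joint_pos": joint angles; "qvel": joint speeds; "effort": joint torques, N m; "eef_pos": TCP position; "eef_rot": TCP orientation; "force": force on the tool from outside, world axes, zero at the start; "torque": the same for the moment, N m; "width": opening from 0.0 (shut) to 1.0 (fully open); "finger_force": force on a finger pad.
Only numpy, scipy, OpenCV 4.12 (cv2) and the standard library are available. Lean on these libraries where they do the work, as an engineer would, in place of code of your own. Each camera call takes 0.05 s, during which the arm holds its last target. There are 200 camera calls.

### The job

Serve one chocolate: press the dispenser's red thumb lever fully down so that one gold-foil chocolate rolls into the dish locked under the spout, and wait until it lies still in the middle. Then take the dish by its wooden handle, turn it a quarter turn counter-clockwise (seen from above) to release it from its twist-lock dock, and lift it straight up about 7 cm, keeping it level and the chocolate in the middle, its handle still pointing directly away from the rail. Do not put it down: finish while holding the dish there above its dock for the guest, with the other chocolates still in the rail, no chocolate touched by the gripper and everything else on the worktop left where it was.

Things in the scene. Friction and masses are not known exactly. Their poses are not given: they have to be found in the camera images.
- dispenser: Chocolate dispenser, fixed: oak foot 104 x 268 x 15 mm (y from -58 to +210 mm) with a dark round dock for the dish and, on its +y side, a sloping clear rail of gold balls. Origin: on the worktop under the dock's centre; z up, y from the dock up along the rail (roughly to the robot's left, turned by -0.2 to 0.35 rad), x square to it.
- spout (a point): Lower end of the rail's floor, 57 mm from the dock's axis, 58 mm up, 7 mm clear of the dish's rim. The rail is 38 mm wide and rises at 10 degrees to y = 210 mm, 107 mm high at its far end; the head, two dark cheeks 46 mm wide over all, stands over it at y = 69 to 108 mm, up to 111 mm high. Axes of the dispenser.
- dock_mouth (a point): Centre of the top of the dock, a bayonet ring 89 mm across, 29 mm high. The dish's tapered foot turns in it with 2.5 mm play all round; it lifts out only when turned 80 degrees or more counter-clockwise from where its x lies along the dispenser's x (a stop ends the turn at about 97), and must rise 15 mm to be free. Axes of the dispenser.
- thumb_lever (a joint): Thumb lever on the dispenser's head: 0 at rest (up), 0.70 rad fully down (stop). A spring returns it: about 1 N on the pad to start it, 3 N fully down. Axis parallel to the dispenser's x, at y = 85 mm, z = 103 mm. Beyond 0.6 rad the first chocolate is let go and the rest are held back; it may be let up again once that one has gone.
- lever_pad (a point): Middle of the top of the lever's red thumb pad (24 x 26 mm), above the rail: at y = 126 mm, z = 144 mm in the dispenser's frame at rest, y = 142 mm, z = 108 mm fully down, on an arc about the lever's axis. It tilts with the lever.
- dish: White round dish, 100 mm across the rim, 0.13 kg, with a straight wooden handle along its -x. Origin: underside centre of its foot, 15 mm above the worktop when docked; z up. Inside, a shallow 8-degree cone falls to the centre, 21.5 mm above the origin; rim 40 mm above it. Locked: x within 0.1 rad of the dispenser's x, handle to the robot. Released: handle along the dispenser's -y.
- handle_grip (a point): Grip point on the handle, mid-thickness: 100 mm from the dish's centre, 32 mm above the dish's origin. The handle is a bar 14 mm wide, 12 mm high, 50 to 142 mm from the centre; pinch it across from above, 30 N or more so that the dish does not droop. Site axes are the dish's.
- choc_1_center (a point): Centre of the first chocolate of the row (nearest the spout): gold-foil ball 28 mm across, 18 g, loose. In the middle of the dish its centre is 36 mm above the dish's origin. Settles within about 3 s of rolling in.
- choc_2_center (a point): Centre of the second chocolate in the row, gold-foil ball 28 mm across; stays in the rail
- choc_3_center (a point): Centre of the third chocolate in the row, gold-foil ball 28 mm across; stays in the rail
- choc_4_center (a point): Centre of the fourth chocolate in the row, gold-foil ball 28 mm across; stays in the rail
- choc_1: gold-foil ball no. 1 in the row, 28 mm across; its frame turns with it, use the centre point
- choc_2: gold-foil ball no. 2 in the row, 28 mm across; its frame turns with it, use the centre point
- choc_3: gold-foil ball no. 3 in the row, 28 mm across; its frame turns with it, use the centre point
- choc_4: gold-foil ball no. 4 in the row, 28 mm across; its frame turns with it, use the centre point
- white_bowl: white china bowl, 118 mm across, 76 mm high, on the dark slate mat at the back; bystander, leave alone
- cup_2: white china cup, 54 mm high, on the slate mat; bystander, leave alone
- sign_cher: small white easel with a round chalk board, 93 x 102 mm, 165 mm high, behind the dispenser; bystander, leave alone
- teaspoon_1: teaspoon, 132 mm long, 9 mm high, to the right; bystander, leave alone
- teaspoon_2: teaspoon, 132 mm long, 11 mm high, to the right; bystander, leave alone
- mug_1: white mug with dots, 78 x 114 mm, 93 mm high, at the right; bystander, leave alone
Things that resemble listed ones, but are neither listed nor needed, are in the scene too. What is shaped like the choc_4 but turquoise is not meant.

How it is judged:
On the way, in this order (a step that is already met when the one before it is completed fails the run):
1. one chocolate lies still in the middle of the dish, which is still locked in its dock (horizontal distance between choc_1_center and dish below 0.012 m and z of choc_1_center in the frame of dish between 0.03 and 0.042 m and linear speed of choc_1 below 0.05 m/s and angle between the x axis of dish and the x axis of dispenser, either way round below 0.25 rad and z of dish in the frame of dispenser below 0.022 m), for 0.2 s.
2. the dish, still seated in its dock, has been turned a quarter turn so that its handle points away from the rail (angle between the x axis of dish and the y axis of dispenser, either way round below 0.23 rad and y of handle_grip in the frame of dispenser below -0.08 m and z of dish in the frame of dispenser below 0.024 m and horizontal distance between choc_1_center and dish below 0.02 m and z of choc_1_center in the frame of dish between 0.03 and 0.042 m), for 0.1 s.
At the end, for the whole second after the job is handed in: The gripper alone holds the dish at rest, 50 mm or more above its docked height, within 50 mm sideways of the dock, level within 0.1 rad, handle away from the rail within 0.25 rad; the first chocolate lies within 12 mm of its centre, the other three are still in the rail (z of dish in the frame of dispenser above 0.065 m and horizontal distance between dish and dispenser below 0.05 m and angle between dish's own z axis and vertical below 0.1 rad and angle between the x axis of dish and the y axis of dispenser, either way round below 0.25 rad and y of handle_grip in the frame of dispenser below -0.06 m and horizontal distance between choc_1_center and dish below 0.012 m and z of choc_1_center in the frame of dish between 0.03 and 0.042 m and contact force between the fingers and dish above 1 N and contact force between dish and dispenser below 0.05 N and linear speed of dish below 0.03 m/s and y of each of choc_2_center, choc_3_center, choc_4_center in the frame of dispenser above 0.07 m); the arm keeps its last pose, push and grip.
It fails at once if the chocolate falls outside the dish, or a second one leaves the rail (height (world z) of choc_1_center below 0.038 m or not (y of each of choc_2_center, choc_3_center, choc_4_center in the frame of dispenser above 0.07 m)).
It fails at once if the gripper touches a chocolate (contact force between the fingers and choc_1 above 0.2 N or contact force between the fingers and choc_2 above 0.2 N or contact force between the fingers and choc_3 above 0.2 N or contact force between the fingers and choc_4 above 0.2 N).
It fails at once if the dish is tipped by more than 0.17 rad (angle between dish's own z axis and vertical above 0.17 rad).
It fails at once if the chocolate is more than 25 mm from the middle while the dish is turned out of its locked position (angle between the x axis of dish and the x axis of dispenser, either way round above 0.35 rad and horizontal distance between choc_1_center and dish above 0.025 m).
It fails at once if something else on the worktop is moved by more than 30 mm (distance of any of white_bowl, cup_2, sign_cher, teaspoon_1, teaspoon_2, mug_1 from where it was at the start of the episode above 0.03 m).
It also fails if it takes over 64 s, if anything falls off the work surface, if the arm or the gripper's body presses on something with over 40 N, if the wrist force passes 120 N, or if a joint passes its speed limit or range.

## Working session

There is one attempt and no reset: what is moved stays moved. The work goes in short steps, Python scripts to look and compute and a tool call to move; the robot and the scene stay as the last step left them, time stands still between calls to the robot, and variables do not carry over. Pictures are saved under pics/ and viewed, at most 10 in all, crops included, and the job is handed in when it is done.

Besides the shell and the picture viewer there is one more tool, called after "Emit:" as name([rows], argument=value, ...), one row to a line, values as JSON. apply_moves: Moves the arm, as the interface text tells. Its arguments: {"type":"object","properties":{"commands":{"type":"array","items":{"type":"array","items":{"type":"number"}}}},"required":["commands"]}

```bash
mkdir -p pics
python3 - <<'E'
from workcell import r, imaging
import cv2,numpy as np
np.set_printoptions(precision=4,suppress=True)
for n in ("top","side"):
    f=imaging.grab_frame(n); cv2.imwrite(f"pics/{n}0.png",f["pixels"][:,:,::-1]); np.savez(f"{n}0.npz",**f)
    print(n,f["camera_matrix"].tolist(),f["world_to_cam"])
print(r.state())
E
```

```text
top [[471.06762759961333, 0.0, 326.015410615036], [0.0, 471.06762759961333, 249.62327884284593], [0.0, 0.0, 1.0]] [[ 0.0246 -0.9996  0.0119 -0.1672]
 [-0.9883 -0.0261 -0.1505  0.6007]
 [ 0.1507 -0.0081 -0.9885  1.2476]
 [ 0.      0.      0.      1.    ]]
side [[492.0436695161075, 0.0, 321.6626759885952], [0.0, 492.0436695161075, 239.06502029228542], [0.0, 0.0, 1.0]] [[-0.9988  0.0389  0.0297  0.605 ]
 [-0.0129  0.3765 -0.9263  0.1537]
 [-0.0473 -0.9256 -0.3756  0.9555]
 [ 0.      0.      0.      1.    ]]
{'time': 0.1, 'joint_pos': array([ 1.0764,  0.1244,  1.6515, -0.    ,  1.3675, -0.0826]), 'qvel': array([-0.002 , -0.0031, -0.0021,  0.0005,  0.0011,  0.0013]), 'effort': array([ -0.0008, -41.888 , -36.1097,   0.0776,   0.0462,  -0.0001]), 'eef_pos': array([0.2599, 0.5952, 0.2245]), 'eef_rot': array([ 0.2044,  0.9789, -0.0009, -0.0003]), 'force': array([0.6509, 0.4128, 0.6915]), 'torque': array([-0.0458,  0.0159,  0.0158]), 'finger_force': 0.0, 'width': 0.9988579671067137}
```

View pics/top0.png

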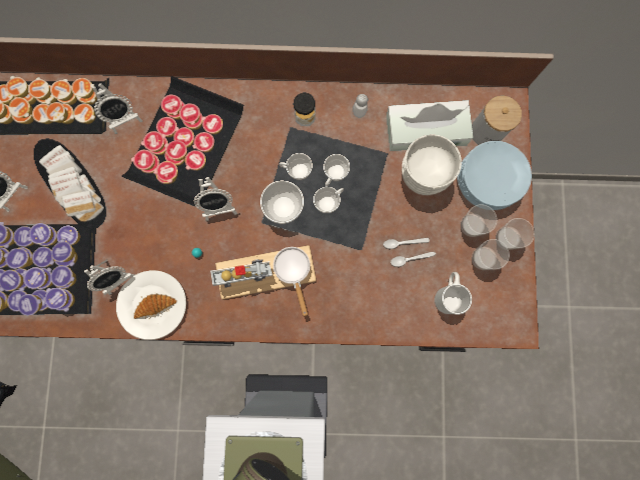

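View pics/side0.png

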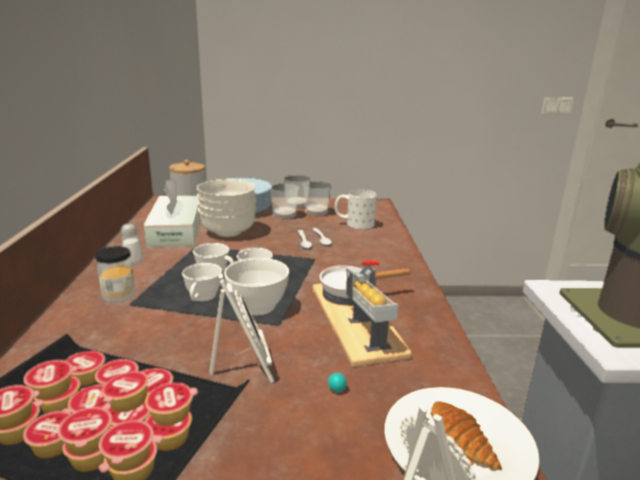

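Top view: dish at about (292,266) with its handle down to (306,315), red lever pad (240,271), foot from (213,275) to (315,270). The turquoise ball at (197,253) is the decoy. The only gold balls in a rail are at (222–270,270).

```bash
cat > h.py <<'E'
import numpy as np,cv2
np.set_printoptions(precision=4,suppress=True)
def ray(f,p,z):
    K=f["camera_matrix"];T=f["world_to_cam"];R=T[:3,:3];c=-R.T@T[:3,3]
    d=R.T@np.linalg.solve(K,[p[0],p[1],1.]); return c+d*(z-c[2])/d[2]
def proj(f,P):
    T=f["world_to_cam"];q=f["camera_matrix"]@(T[:3,:3]@np.asarray(P)+T[:3,3]);return q[:2]/q[2]
E
python3 - <<'E'
from h import *
f=np.load("top0.npz");im=f["pixels"];x0,y0=200,230
c=im[y0:330,x0:330];hsv=cv2.cvtColor(c,cv2.COLOR_RGB2HSV);H,S,V=[hsv[...,i].astype(int) for i in range(3)]
def big(m,k=1):
    n,l,s,ce=cv2.connectedComponentsWithStats(m.astype(np.uint8));i=1+np.argsort(-s[1:,4])[:k];return [(l==j,s[j],ce[j]+[x0,y0]) for j in i]
m,s,ce=big((S<50)&(V>150)&(np.arange(130)[None]>70))[0]
ct=max(cv2.findContours(m.astype(np.uint8),0,1)[0],key=len);e=cv2.fitEllipse(cv2.convexHull(ct));print("dish",e,s)
dc=ray(f,np.array(e[0])+[x0,y0],.055);print(dc)
m,s,ce=big((c[...,0]>150)&(c[...,1]<70)&(c[...,2]<70)&(np.arange(130)[None]<60))[0];print("red",s,ce,ray(f,ce,.144))
wood=(H>10)&(H<25)&(S>60)&(V>170);m,s,ce=big(wood)[0];print("wood",s)
cv2.imwrite("pics/mask.png",cv2.resize(np.hstack([c[...,::-1],cv2.merge([wood.astype(np.uint8)*255]*3)]),None,fx=3,fy=3,interpolation=cv2.INTER_CUBIC))
E
```

```text
dish ((91.50184631347656, 36.29210662841797), (36.0523796081543, 41.11981964111328), 168.1290283203125) [  73   17   37   41 1051]
[ 0.5553 -0.0593  0.055 ]
red [35 36 10  9 72] [239.7361 270.3056] [0.5315 0.0646 0.144 ]
wood [ 15  21  64  19 467]
```

View pics/mask.png

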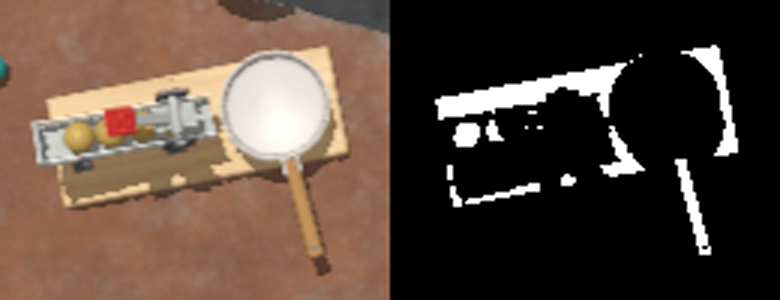

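The crop shows the dispenser: dish, red pad over the rail, wooden handle to the robot, and foot corners at about (46,98), (327,45), (349,152), (66,207) at 3x.

Run:
```python
from h import *
f=np.load("top0.npz")
C=[ray(f,np.array(p)/3+[200,230],.015) for p in [(46,98),(327,45),(349,152),(66,207)]]
print(np.array(C)); A,B,Cc,D=C  # A far-left B far-right C near-right D near-left
ydir=(A-B+D-Cc);a=np.arctan2(ydir[1],ydir[0])-np.pi/2
print("len",np.linalg.norm(A-B),np.linalg.norm(D-Cc),np.linalg.norm(B-Cc),np.linalg.norm(A-D))
for e in (A-B,D-Cc):print(np.arctan2(e[1],e[0])-np.pi/2)
for e in (B-Cc,A-D):print("x",np.arctan2(e[1],e[0]))
yv=np.array([-np.sin(a),np.cos(a)]);m=np.mean(C,0)[:2];print("yaw",a,"origin",m-.076*yv)
h=[ray(f,np.array(p)/3+[200,230],.053) for p in [(292,165),(314,253)]];d=h[0]-h[1];print("handle",h,np.arctan2(d[1],d[0]))
print("pad pred from yaw,dish", np.array([.5553,-.0593])+.126*yv)
# side: pad & dish
g=np.load("side0.npz");im=g["pixels"].astype(int)
s=(im[...,0]>150)&(im[...,1]<60)&(im[...,2]<60);s[:240]=0;s[290:]=0;s[:,:340]=0;s[:,400:]=0
v,u=np.nonzero(s);p=(u.mean(),v.mean());print("side red",p,ray(g,p,.144),proj(g,[.5315,.0646,.144]))
```

```text
[[ 0.5645  0.1562  0.015 ]
 [ 0.6214 -0.1039  0.015 ]
 [ 0.5214 -0.1273  0.015 ]
 [ 0.464   0.1318  0.015 ]]
len 0.2662548334567239 0.26539678969470454 0.10278070188639193 0.10344302341853975
0.21548043939177974
0.21791609110711163
x 0.23002337702626932
x 0.23823417035372185
yaw 0.21669629977365013 origin [ 0.5592 -0.06  ]
handle [array([ 0.5051, -0.0767,  0.053 ]), array([ 0.4272, -0.099 ,  0.053 ])] 0.2780191677338404
pad pred from yaw,dish [0.5282 0.0638]
side red (np.float64(370.0), np.float64(263.0)) [0.5328 0.0691 0.144 ] [370.4313 261.8595]
```

Emit:
apply_moves([
  [-2,-1.7,0,0,0,0,1],
  [-3,-2.4,0,0,0,0,1],
  [-3,-2.4,0,0,0,0,1],
  [-3,-2.4,0,0,0,0,1],
  [-3,-2.4,0,0,0,0,1],
  [-3,-2.4,0,0,0,0,1],
  [-3,-2.4,0,0,0,0,1],
  [-3,-2.4,0,0,0,0,1],
])

```text
time: 0.9
eef_pos: [0.3971, 0.3325, 0.2252]
eef_rot: [0.204, 0.979, -0.0, -0.0]
force: [1.0, 0.8, -0.4]
width: 0.382
finger_force: 0.0
```

Emit:
apply_moves([
  [-3,-2.4,0,0,0,0,1],
  [-3,-2.4,0,0,0,0,1],
  [-3,-2.4,0,0,0,0,1],
  [-3,-2.4,0,0,0,5,1],
  [-2,-1.6,0,0,0,5,1],
  [0,0,0,0,0,7,1],
  [0,0,0,0,0,7,1],
  [0,0,0,0,0,7,1],
])

```text
time: 1.7
eef_pos: [0.4782, 0.1739, 0.225]
eef_rot: [0.461, 0.887, -0.0, -0.0]
force: [-0.2, 0.2, 0.1]
width: 0.005
finger_force: 0.0
```

```bash
cat >> h.py <<'E'
from scipy.spatial.transform import Rotation as Ro
def togo(s,P,phi,n=8):
    """remaining shift (cm, tool axes) and rotvec (deg) to TCP P, tool down with x at yaw phi deg"""
    R=Ro.from_quat(s["eef_rot"]);a=np.radians(phi)
    G=Ro.from_matrix(np.array([[np.cos(a),np.sin(a),0],[np.sin(a),-np.cos(a),0],[0,0,-1]]).astype(float))
    d=R.inv().apply(np.asarray(P)-s["eef_pos"])*100;w=np.degrees((R.inv()*G).as_rotvec())
    print("t",s["time"],"tcp",s["eef_pos"],"togo",d,w,"j",s["joint_pos"],"F",s["force"],"w",s["width"],s["finger_force"])
E
python3 - <<'E'
from h import *
from workcell import r
togo(r.state(),[.530,.0645,.180],102.5)
E
```

```text
t 1.7 tcp [0.4782 0.1739 0.225 ] togo [-11.9365  -2.0375   4.5005] [-0.0606 -0.0145 22.5617] j [ 0.2433 -0.1931  1.9599  0.0001  1.3759 -0.3687] F [-0.2119  0.1909  0.1197] w 0.0046954974803639134 0.0
```

Emit:
apply_moves([
  [-3,-0.5,0,0,0,0,1],
  [-3,-0.5,0,0,0,0,1],
  [-3,-0.5,0,0,0,0,1],
  [-2.9,-0.5,1.5,0,0,0,1],
  [0,0,1.5,0,0,7.5,1],
  [0,0,1,0,0,7.5,1],
  [0,0,0.5,0,0,7.5,1],
  [0,0,0,0,0,0,1],
])

```text
time: 2.5
eef_pos: [0.53, 0.0657, 0.1789]
eef_rot: [0.623, 0.782, -0.001, -0.001]
force: [-0.2, -0.3, -0.4]
width: 0.008
finger_force: 0.0
```

Run:
```python
from h import *
from workcell import r,imaging
togo(r.state(),[.530,.0645,.155],102.5)
a=imaging.grab_frame("side")["pixels"][200:330,290:430,::-1]
b=imaging.grab_frame("wrist")["pixels"][:,:,::-1]
cv2.imwrite("pics/p1.png",np.hstack([cv2.resize(a,(400,372)),cv2.resize(b,(400,372))]))
```

```text
t 2.5 tcp [0.53   0.0657 0.1789] togo [-0.1135 -0.0191  2.3927] [-0.176  -0.0355  0.4034] j [ 0.0227 -0.0976  1.9539  0.      1.2884 -0.2025] F [-0.1683 -0.2614 -0.4452] w 0.008094456715817227 0.0
```

View pics/p1.png

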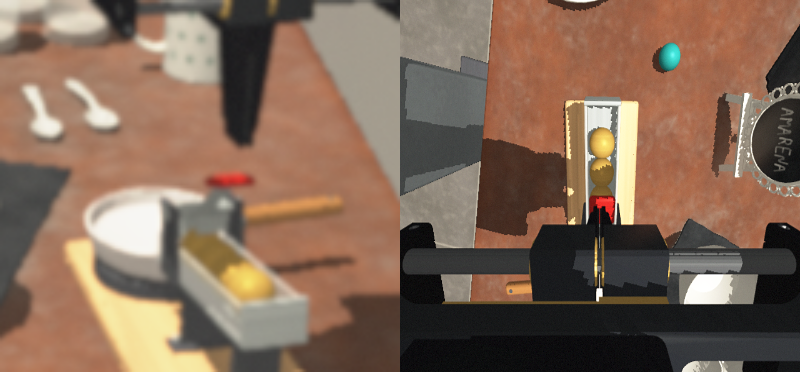

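The fingers hang centred over the red pad, with the gold balls behind it. Pressing now along its arc.

Emit:
apply_moves([
  [0,0,0.6,0,0,0,1],
  [0,0,0.7,0,0,0,1],
  [0.3,0,0.5,0,0,0,1],
  [0.3,0,0.5,0,0,0,1],
  [0.3,0,0.5,0,0,0,1],
  [0.2,0,0.5,0,0,0,1],
  [0,0,0,0,0,0,1],
  [0,0,0,0,0,0,1],
])

```text
time: 3.4
eef_pos: [0.5286, 0.0767, 0.1477]
eef_rot: [0.623, 0.782, 0.0, 0.0]
force: [-1.8, 1.0, 1.5]
width: 0.002
finger_force: 0.8
```

Emit:
apply_moves([
  [0.1,0,0.5,0,0,0,1],
  [0.1,0,0.5,0,0,0,1],
  [0,0,0.5,0,0,0,1],
  [0,0,0.5,0,0,0,1],
  [0,0,0.3,0,0,0,1],
  [0,0,0.2,0,0,0,1],
  [0,0,0,0,0,0,1],
  [0,0,0,0,0,0,1],
])

```text
time: 4.2
eef_pos: [0.5284, 0.0824, 0.1246]
eef_rot: [0.623, 0.782, 0.004, -0.002]
force: [-5.2, 14.1, 11.7]
width: 0.004
finger_force: 7.5
```

Run:
```python
from h import *
from workcell import r,imaging
togo(r.state(),[.5265,.0786,.118],102.5)
a=imaging.grab_frame("side")["pixels"][200:330,290:430,::-1]
b=imaging.grab_frame("top")["pixels"][230:330,200:330,::-1]
cv2.imwrite("pics/p2.png",np.hstack([cv2.resize(a,(400,372)),cv2.resize(b,(400,372))]))
```

```text
t 4.2 tcp [0.5284 0.0824 0.1246] togo [-0.3298 -0.2682  0.6578] [ 0.1455 -0.4639  0.3601] j [ 0.0498 -0.0462  2.0016  0.0091  1.1851 -0.1781] F [-5.2135 14.052  11.6963] w 0.00442866735636062 7.472872172947973
```

View pics/p2.png

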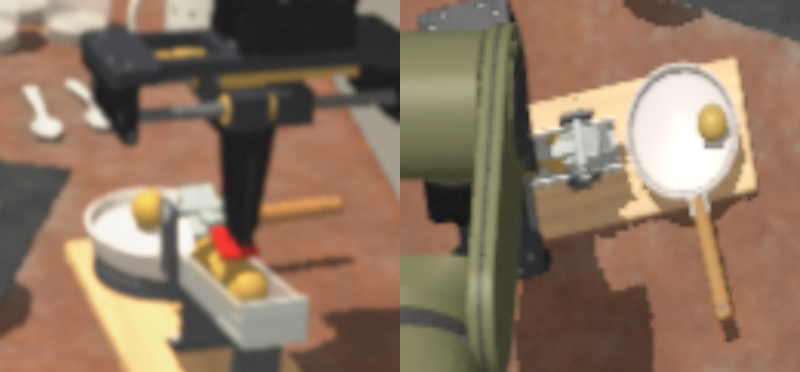

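The lever is down and one chocolate is in the dish, still rolling in; the other three are in the rail. Lifting off and moving over to the handle.

Emit:
apply_moves([
  [0,0,-0.5,0,0,0,1],
  [-0.1,0,-1,0,0,0,1],
  [-0.2,0,-1.5,0,0,0,1],
  [0,0,-2,0,0,0,1],
  [0,0,-2,0,0,0,1],
  [0,0,-2,0,0,0,1],
  [0,-1,0,0,0,0,0.5],
  [-1,-2,0,0,0,0,0.5],
])

```text
time: 5.1
eef_pos: [0.5015, 0.0589, 0.2125]
eef_rot: [0.623, 0.782, -0.0, 0.0]
force: [0.3, -0.6, -0.4]
width: 0.122
finger_force: 0.0
```

Emit:
apply_moves([
  [-2,-2,0,0,0,0,0.5],
  [-2.5,-2,0,0,0,0,0.5],
  [-2.5,-2,0,0,0,0,0.5],
  [-2.5,-1.3,0,0,0,0,0.5],
  [-2.5,0,0,0,0,7,0.5],
  [-1.7,0,0,0,0,8,0.5],
  [0,0,0,0,0,8,0.5],
  [0,0,0,0,0,8,0.5],
])

```text
time: 5.9
eef_pos: [0.4577, -0.0919, 0.211]
eef_rot: [0.812, 0.584, -0.001, -0.001]
force: [0.4, 0.2, -0.1]
width: 0.5
finger_force: 0.0
```

Emit:
apply_moves([
  [0,0,0,0,0,8,0.5],
  [0,0,0,0,0,8,0.5],
  [0,0,0,0,0,8,0.5],
  [0,0,0,0,0,8,0.5],
  [0,0,0,0,0,8,0.5],
  [0,0,0,0,0,8,0.5],
  [0,0,0,0,0,7,0.5],
  [0,0,0,0,0,0,0.5],
])

```text
time: 6.7
eef_pos: [0.4579, -0.0912, 0.2112]
eef_rot: [0.989, 0.147, -0.001, -0.0]
force: [0.0, 0.2, 1.0]
width: 0.499
finger_force: 0.0
```

Run:
```python
from h import *
from workcell import r,imaging
togo(r.state(),[.4606,-.0867,.039],15.5)
f=imaging.grab_frame("top");g=imaging.grab_frame("wrist");np.savez("top3.npz",**f);np.savez("wrist3.npz",**g)
a=f["pixels"][220:330,200:330,::-1]
cv2.imwrite("pics/p3.png",np.hstack([cv2.resize(a,(400,338)),cv2.resize(g["pixels"][:,:,::-1],(400,338))]))
print(proj(g,[.4606,-.0867,.053]),proj(g,[.557,-.06,.055]))
```

```text
t 6.7 tcp [ 0.4579 -0.0912  0.2112] togo [ 0.428  -0.3336 17.2146] [-0.0447  0.1274  1.3945] j [-0.3112 -0.2859  2.0593 -0.0006  1.3704  0.9648] F [0.0137 0.2219 1.0496] w 0.49934217609400616 0.0
[314.9878 217.48  ] [317.8822  99.8779]
```

View pics/p3.png

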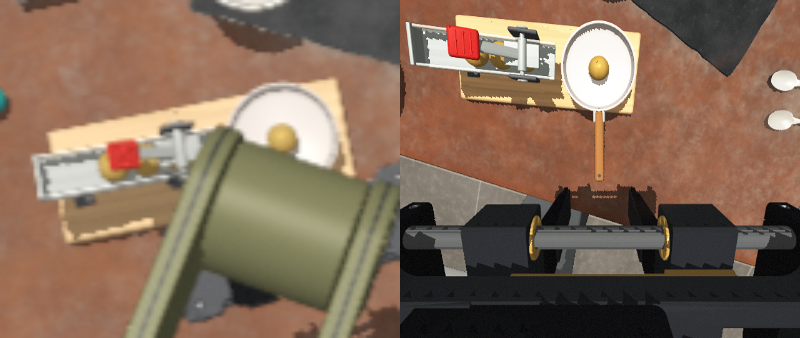

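The wrist view shows the chocolate in the dish's middle (599,68), the handle (599,112–180), with the lever up and the rest in the rail.

Run:
```python
from h import *
g=np.load("wrist3.npz");im=g["pixels"];hsv=cv2.cvtColor(im,cv2.COLOR_RGB2HSV);H,S,V=[hsv[...,i].astype(int) for i in range(3)]
m=(S<50)&(V>140);m[170:]=0;m[:,:255]=0;m[:,385:]=0
n,l,s,c=cv2.connectedComponentsWithStats(m.astype(np.uint8));k=1+s[1:,4].argmax()
h=cv2.convexHull(np.argwhere(l==k)[:,::-1].astype(np.float32));e=cv2.fitEllipse(h);dc=ray(g,e[0],.055);print("dish",e,dc)
w=(H>7)&(H<22)&(S>100)&(V>110);w[:165]=0;w[258:]=0;w[:,290:300]=w[:,290:300];w[:,:295]=0;w[:,345:]=0
pts=[]
for v in range(170,252,4):
    u=np.nonzero(w[v])[0]
    if 5<len(u)<26: pts.append(ray(g,(u.mean(),v),.053))
pts=np.array(pts);print(len(pts),pts[0],pts[-1])
vx,vy,x,y=cv2.fitLine(pts[:,:2].astype(np.float32),2,0,.01,.01).ravel();a=np.degrees(np.arctan2(vy,vx));print("handle yaw",a,"dist of dish centre from line",(dc[0]-x)*vy-(dc[1]-y)*vx)
y_=(H>18)&(H<30)&(S>120)&(V>120);y_[130:]=0;y_[:,280:]=y_[:,280:];y_[:,:290]=0;y_[:,360:]=0
v,u=np.nonzero(y_);print("choc",u.mean(),v.mean(),ray(g,(u.mean(),v.mean()),.051))
```

```text
dish ((317.3988952636719, 95.86831665039062), (119.00193786621094, 136.63267517089844), 179.91783142089844) [ 0.5599 -0.0587  0.055 ]Traceback (most recent call last):
  File "<stdin>", line 11, in <module>
IndexError: index 0 is out of bounds for axis 0 with size 0
```

Run:
```python
from h import *
g=np.load("wrist3.npz");im=g["pixels"];b=im.astype(int)
print(b[210,300:340:3].tolist())
pts=[]
for v in range(165,250,4):
    row=b[v,300:340];d=np.where((row[:,0]>150)&(row[:,0]-row[:,2]>70))[0]
    if 5<len(d)<26: pts.append(ray(g,(300+d.mean(),v),.053))
pts=np.array(pts);print(len(pts))
vx,vy,x,y=cv2.fitLine(pts[:,:2].astype(np.float32),2,0,.01,.01).ravel();print(pts[0],pts[-1],np.degrees(np.arctan2(vy,vx)),(.5585-x)*vy-(-.0595-y)*vx)
hsv=cv2.cvtColor(im,cv2.COLOR_RGB2HSV);H,S,V=[hsv[...,i].astype(int) for i in range(3)]
w=(S>90)&(V>100);w[130:]=0;w[:60]=0;w[:,:290]=0;w[:,350:]=0
v,u=np.nonzero(w);print("choc",u.mean(),v.mean(),ray(g,(u.mean(),v.mean()),.051))
```

```text
[[150, 95, 70], [147, 93, 68], [146, 90, 68], [147, 95, 71], [181, 120, 65], [224, 152, 86], [220, 149, 83], [216, 144, 82], [188, 126, 71], [133, 84, 60], [146, 95, 72], [148, 99, 75], [148, 99, 72], [153, 101, 75]]
11
[ 0.5062 -0.0756  0.053 ] [ 0.4587 -0.0915  0.053 ] 16.931646 -0.0031597
choc 317.519818799547 96.09966024915062 [ 0.5601 -0.0587  0.051 ]
```

Emit:
apply_moves([
  [0.5,0,1.5,0,0,0,0.5],
  [0,0,2.5,0,0,0,0.5],
  [0,0,3,0,0,0,0.5],
  [0,0,3,0,0,0,0.5],
  [0,0,2.5,0,0,0,0.5],
  [0,0,2,0,0,0,0.5],
  [0,0,1,0,0,0,0.5],
  [0,0,0,0,0,0,0.5],
])

```text
time: 7.6
eef_pos: [0.4625, -0.0893, 0.056]
eef_rot: [0.989, 0.147, -0.002, -0.001]
force: [0.1, -0.2, -0.0]
width: 0.502
finger_force: 0.0
```

Run:
```python
from h import *
from workcell import r,imaging
togo(r.state(),[.463,-.0895,.039],17)
g=imaging.grab_frame("wrist")
cv2.imwrite("pics/p4.png",g["pixels"][:,:,::-1])
```

```text
t 7.6 tcp [ 0.4625 -0.0893  0.056 ] togo [0.0485 0.0413 1.6963] [-0.1128  0.1787 -0.0386] j [-0.3046 -0.1007  2.1812 -0.0002  1.0647  0.9702] F [ 0.1153 -0.2247 -0.0224] w 0.5019832450514263 0.0
```

View pics/p4.png

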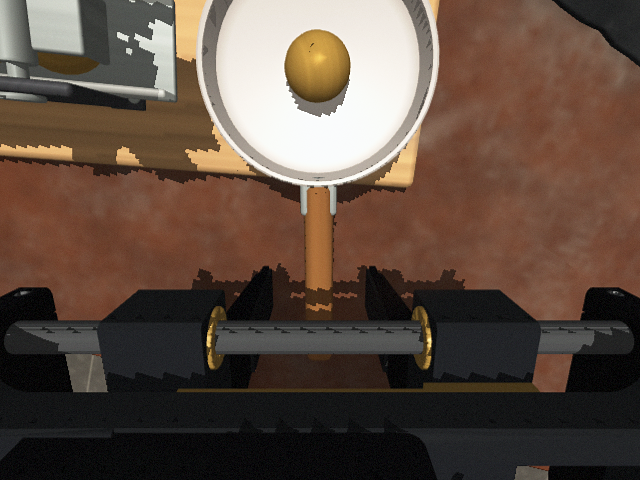

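The handle (318,250) runs midway between the open fingers and is aligned with them; the chocolate is central. Descending and gripping.

Emit:
apply_moves([
  [0,0,0.8,0,0,0,0.5],
  [0,0,0.7,0,0,0,0.5],
  [0,0,0.2,0,0,0,0.5],
  [0,0,0,0,0,0,0.7],
  [0,0,0,0,0,0,0.8],
  [0,0,0,0,0,0,1],
  [0,0,0,0,0,0,1],
  [0,0,0,0,0,0,1],
])

```text
time: 8.45
eef_pos: [0.4641, -0.0896, 0.0409]
eef_rot: [0.989, 0.147, 0.0, 0.0]
force: [1.4, 0.1, 0.4]
width: 0.143
finger_force: 30.0
```

Run:
```python
from h import *
from workcell import r,imaging
s=r.state();togo(s,[.463,-.0895,.039],17)
c=np.array([.559,-.0593]);d=s["eef_pos"][:2]-c;print(np.hypot(*d),np.degrees(np.arctan2(-d[1],-d[0])),Ro.from_quat(s["eef_rot"]).as_matrix()[:,0])
```

```text
t 8.45 tcp [ 0.4641 -0.0896  0.0409] togo [-0.0991 -0.0392  0.1855] [ 0.0051 -0.0156 -0.091 ] j [-0.3044 -0.0754  2.1876  0.0001  1.0291  0.9712] F [1.4299 0.057  0.3846] w 0.14311944684587405 29.98186469078064
0.09965190594247048 17.693528017925665 [0.9568 0.2909 0.0003]
```

Emit:
apply_moves([
  [0.006,0.348,0,0,0,-2,1],
  [0.024,0.695,0,0,0,-4,1],
  [0.024,0.695,0,0,0,-4,1],
  [0.024,0.695,0,0,0,-4,1],
  [0.024,0.695,0,0,0,-4,1],
  [0.024,0.695,0,0,0,-4,1],
  [0.006,0.348,0,0,0,-2,1],
  [0,0,0,0,0,0,1],
])

```text
time: 9.25
eef_pos: [0.4841, -0.1261, 0.0408]
eef_rot: [0.937, 0.349, -0.0, -0.0]
force: [-0.4, 0.1, 0.5]
width: 0.145
finger_force: 30.0
```

```bash
cat > st.py <<'E'
from h import *
from workcell import r,imaging
s=r.state();togo(s,[.58,-.157,.041],102.4)
c=np.array([.559,-.0593]);d=s["eef_pos"][:2]-c;x=Ro.from_quat(s["eef_rot"]).as_matrix()[:,0];print("r",np.hypot(*d),"dir",np.degrees(np.arctan2(-d[1],-d[0])),"phi",np.degrees(np.arctan2(x[1],x[0])),"tz",x[2],s["torque"])
E
python3 st.py
```

```text
t 9.25 tcp [ 0.4841 -0.1261  0.0408] togo [ 5.2252  8.6158 -0.0226] [ -0.0104  -0.003  -61.513 ] j [-0.3621 -0.0116  2.1264  0.0001  1.0269  0.495 ] F [-0.4066  0.1465  0.5219] w 0.1449152063692406 29.95537519454956
r 0.10033750651208728 dir 41.71475015000508 phi 40.88696403955572 tz -4.510949231528844e-05 [-0.0214  0.1978  0.0734]
```

Nearly no force; continue (61.5° left).

Emit:
apply_moves([
  [0.006,0.348,0,0,0,-2,1],
  [0.024,0.695,0,0,0,-4,1],
  [0.024,0.695,0,0,0,-4,1],
  [0.024,0.695,0,0,0,-4,1],
  [0.024,0.695,0,0,0,-4,1],
  [0.024,0.695,0,0,0,-4,1],
  [0.024,0.695,0,0,0,-4,1],
  [0.024,0.695,0,0,0,-4,1],
])

```text
time: 10.05
eef_pos: [0.5262, -0.1545, 0.0406]
eef_rot: [0.814, 0.581, -0.001, -0.001]
force: [-2.2, 0.9, 3.0]
width: 0.144
finger_force: 30.0
```

Emit:
apply_moves([
  [0.024,0.695,0,0,0,-4,1],
  [0.024,0.695,0,0,0,-4,1],
  [0.024,0.695,0,0,0,-4,1],
  [0.024,0.695,0,0,0,-4,1],
  [0.024,0.695,0,0,0,-4,1],
  [0.024,0.695,0,0,0,-4,1],
  [0.02,0.6,0,0,0,-3.5,1],
  [0.006,0.348,0,0,0,-2,1],
])

```text
time: 10.85
eef_pos: [0.5771, -0.1586, 0.0407]
eef_rot: [0.639, 0.769, -0.0, -0.0]
force: [-1.4, -0.0, 1.3]
width: 0.144
finger_force: 30.0
```

Emit:
apply_moves([
  [0,0,0,0,0,0,1],
  [0,0,0,0,0,0,1],
  [0,0,0,0,0,0,1],
  [0,0,0,0,0,0,1],
  [0,0,0,0,0,0,1],
  [0,0,0,0,0,0,1],
  [0,0,0,0,0,0,1],
  [0,0,0,0,0,0,1],
])

```text
time: 11.65
eef_pos: [0.5772, -0.1586, 0.0407]
eef_rot: [0.64, 0.768, 0.0, 0.0]
force: [0.3, 0.6, 1.5]
width: 0.143
finger_force: 30.0
```

```bash
cat >> st.py <<'E'
import sys
if len(sys.argv)>1:
    g=imaging.grab_frame("wrist")["pixels"];t=imaging.grab_frame("side")["pixels"][200:330,290:430]
    cv2.imwrite(sys.argv[1],np.hstack([cv2.resize(g,(400,338)),cv2.resize(t,(380,338))])[:,:,::-1])
E
python3 st.py pics/p5.png
```

```text
t 11.65 tcp [ 0.5772 -0.1586  0.0407] togo [ 0.1099  0.3049 -0.0297] [ 0.007  -0.0023 -2.0027] j [-0.3579  0.1951  1.903   0.0001  1.0434 -0.5394] F [0.3293 0.6124 1.4614] w 0.14345338638675917 29.959087371826172
r 0.1009845534496755 dir 100.38253859175293 phi 100.39726187204937 tz 4.160306007529723e-05 [0.0684 0.1219 0.0155]
```

View pics/p5.png

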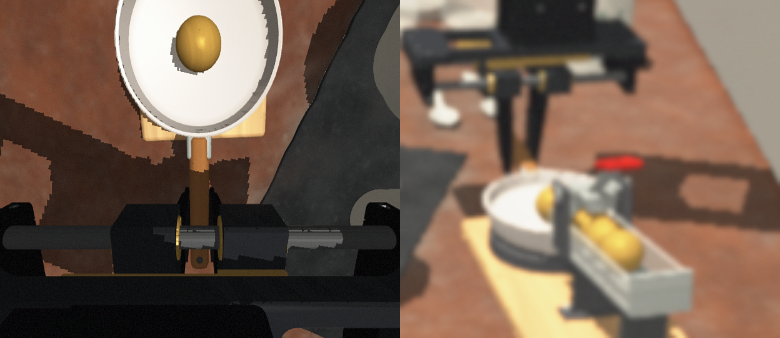

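Handle now points away from the rail, chocolate central, three others in the rail. A final 2° and a gentle lift.

Emit:
apply_moves([
  [0.006,0.348,0,0,0,-2,1],
  [0,0,0,0,0,0,1],
  [0,0,0,0,0,0,1],
  [0,0,-0.1,0,0,0,1],
  [0,0,-0.2,0,0,0,1],
  [0,0,-0.2,0,0,0,1],
  [0,0,-0.2,0,0,0,1],
  [0,0,-0.1,0,0,0,1],
])

```text
time: 12.55
eef_pos: [0.5807, -0.158, 0.0489]
eef_rot: [0.627, 0.779, 0.0, 0.0]
force: [0.3, -0.2, -1.3]
width: 0.142
finger_force: 30.0
```

```bash
python3 st.py
```

```text
t 12.55 tcp [ 0.5807 -0.158   0.0489] togo [ 0.1164 -0.0465  0.7898] [ 0.0215  0.0159 -0.    ] j [-0.3549  0.1904  1.8925 -0.      1.0583 -0.5713] F [ 0.3211 -0.1855 -1.2782] w 0.14219929668220546 29.961172342300415
r 0.10109192210233615 dir 102.39548431647673 phi 102.39998199355696 tz -0.0002768155794664175 [-0.2345 -0.0087 -0.0041]
```

Force is just the dish's weight; it comes free.

Emit:
apply_moves([
  [0,0,-0.3,0,0,0,1],
  [0,0,-0.5,0,0,0,1],
  [0,0,-0.7,0,0,0,1],
  [0,0,-0.9,0,0,0,1],
  [0,0,-0.9,0,0,0,1],
  [0,0,-0.9,0,0,0,1],
  [0,0,-0.9,0,0,0,1],
  [0,0,-0.6,0,0,0,1],
])

```text
time: 13.35
eef_pos: [0.581, -0.1581, 0.1071]
eef_rot: [0.627, 0.779, 0.0, 0.001]
force: [0.1, 0.0, -0.7]
width: 0.143
finger_force: 30.0
```

Emit:
apply_moves([
  [0,0,-0.4,0,0,0,1],
  [0,0,-0.2,0,0,0,1],
  [0,0,0,0,0,0,1],
  [0,0,0,0,0,0,1],
  [0,0,0,0,0,0,1],
  [0,0,0,0,0,0,1],
  [0,0,0,0,0,0,1],
  [0,0,0,0,0,0,1],
])

```text
time: 14.15
eef_pos: [0.5805, -0.1579, 0.1115]
eef_rot: [0.627, 0.779, -0.0, -0.0]
force: [0.7, 0.3, -1.3]
width: 0.143
finger_force: 30.0
```

Emit:
apply_moves([
  [0,0,0,0,0,0,1],
  [0,0,0,0,0,0,1],
  [0,0,0,0,0,0,1],
  [0,0,0,0,0,0,1],
  [0,0,0,0,0,0,1],
  [0,0,0,0,0,0,1],
  [0,0,0,0,0,0,1],
  [0,0,0,0,0,0,1],
])

```text
time: 14.95
eef_pos: [0.5806, -0.158, 0.1117]
eef_rot: [0.627, 0.779, -0.0, -0.0]
force: [-0.2, -0.4, -2.3]
width: 0.145
finger_force: 30.0
```

```bash
python3 st.py pics/p6.png
```

```text
t 14.95 tcp [ 0.5806 -0.158   0.1117] togo [ 0.1067 -0.0353  7.0657] [-0.0017  0.0013  0.0099] j [-0.3548  0.1154  1.859  -0.      1.1672 -0.5714] F [-0.204  -0.4336 -2.3452] w 0.14540962591515852 29.96103197336197
r 0.10099536662674968 dir 102.33535127161996 phi 102.40991739214698 tz -2.2495897609354653e-05 [-0.1893  0.0145 -0.0038]
```

View pics/p6.png

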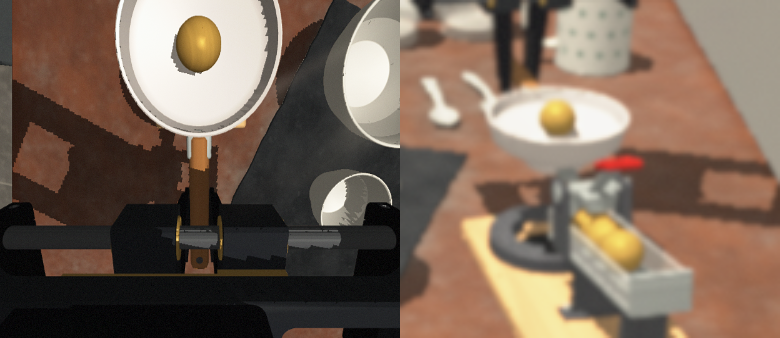

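The dish is lifted 7 cm clear of the dock and level, with the chocolate in the middle and the other three in the rail.

```bash
python3 -c "
from workcell import r
print(r.sign_off())"
```

```text
the job is handed in; nothing more can be done
None
```

The job is handed in with no verdict returned: at 15 s the gripper held the dish level about 7 cm above its dock, handle away from the rail, one chocolate in the middle and the other three still in the rail.

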